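# Pack the painter's caddy

## Robot

A 6-joint arm with a two-finger parallel gripper is mounted at the origin on the work surface. World frame = base frame: x ahead of the robot, y to its left, z up, the work surface at z = 0. Lengths are in mm, angles in rad, forces in N, time in s.
With the tool pointing down it reaches from about 300 to 875 mm from the base axis. Payload 6.4 kg.
Tool frame: the origin (TCP) lies midway between the tips of the shut fingers; the grasp point (between the pads) lies env.tcp_to_grasp behind it (env.tcp_to_grasp is the distance from the TCP to the grasp point, in mm); z points along the fingers, y is the line along which they close (so a half turn about z gives the same grasp; the last joint's range is limited). The gripper opens to 88 mm and grips with 3 to 60 N. Pads are 18 mm wide; open, the fingers measure 123 mm over their backs; the gripper's body (75 mm by 187 mm) begins 45 mm behind the grasp point.
Start: joints at [0.958, 0.181, 1.607, -0, 1.354, -0.206], TCP at [227.502, 528.095, 210.914] pointing down, gripper open.
Joint ranges: [-2.99, 2.99], [-0.89, 2.07], [0.3, 2.58], [-1.14, 4.28], [0, 2.63], [-3.12, 3.12]. Speed limits (rad/s): [2.57, 2.57, 3.01, 3.14, 3.14, 3.14].

## Interface

Orientations are given as a unit quaternion [w, x, y, z].
In Python, from bench import env, imaging, finish_job gives the robot as it stands.
- The arm moves only by the shell command python3 -m handwheel 'ROWS' [FORCE]. ROWS is JSON, a list that holds one entry, the list of rows, each a list of 5 numbers: the shift along the tool's x, y, z in m, then the turn about the tool's z in rad, then the closure in counts, from 0 (fully open) to 255 (shut). In form: [[[x, y, z, roll, hand], ...]]. A call has exactly 8 rows; each row is the pose to reach, as a shift and turn from the pose commanded when the call began, along the tool's axes at that moment; what a row does not reach only later rows make up. A row lasts 1/8 s, in which the tool goes at most 62.5 mm and 10.7 degrees, less where a joint would pass 70% of its speed; a pose out of reach is approached as far as the arm can. A call with a gripper value outside its range is refused whole. The fingers move at their own pace and stop on an object; FORCE is the grip in N (left out, the last holds). Time passes only in rows, so rows that repeat a pose let the fingers close, or fill a call up. It gives the time, the measured TCP pose, the force, the opening and the grip force at its end, in the units of the state.
- env.read_state(): the state, without advancing time (a new reading comes with each control period).
- imaging.grab_frame(name): name is "side" or "top"; returns a dict with "image" (384x512x3 uint8, red, green, blue), "z_map" (384x512 float32, mm along the optical axis (not along the pixel's ray), 0 where there is no reading), "fx", "fy", "cx", "cy" (pixels), "k1" (the pictures are not rectified: a ray, as slopes to the right and down, at radius r is drawn at 1 + k1 r^2 times it, then the intrinsics apply), "R" (3x3) and "t" (3): a world point X has camera coordinates R X + t. Camera axes: x right, y down, z forward; pixel columns grow to the right and rows downward; lengths in mm; the calibration is good to about 2 mm. A picture is of the moment at which its call begins.
- finish_job(): hands the job in; it is judged then, once.
The state is a dict: "clock": time; "q": joint angles; "joint_vel": joint speeds; "joint_torque": joint torques, N m; "tool_pos": TCP position; "tcp_rot": TCP orientation; "force": force on the tool from outside, world axes, zero at the start; "ft_torque": the same for the moment, N m; "opening": finger opening in mm; "finger_force": force on a finger pad.
Only numpy, scipy, OpenCV 4.12 (cv2) and the standard library are available. Lean on these libraries where they do the work, as an engineer would, in place of code of your own. Each camera call takes 0.05 s, during which the arm holds its last target. There are 200 camera calls.

## Task

Pack the painting kit into the wooden caddy: the wide lidded tub in the large square compartment, the small lidded round jar and the square capped bottle in the two small compartments (one in each, either way round), and the broad scraper lying flat in the long compartment. Everything packed must stand upright (the scraper flat) on the caddy's floor. Leave the open empty tub, the open empty jar and the narrow palette knife where they are, and tip nothing over.

Things in the scene. Friction and masses are not known exactly. Their poses are not given: they have to be found in the camera images.
- caddy: Low open plywood caddy, 188 (x) by 238 (y), fixed, any yaw. Origin: centre of underside, on the table. Walls 6 thick, tops 22 above the table, inner floor 5. Compartments, inner extents from the origin: LONG x -88 to -8, y -113 to 113; LARGE SQUARE x -2 to 88, y -113 to -23; two SMALL x -2 to 88, y -17 to 45 and y 51 to 113. Lengths here and below in mm.
- tub: Wide round white plastic tub with its lid on (closed flat top), 66 diameter, 50 high, 0.14 to 0.26 kg. Stands on a grey work board 6 thick. Origin: centre of the underside, z up.
- jar: Small round white plastic jar with its lid on (closed flat top), 44 diameter, 55 high, 0.08 to 0.16 kg, on the work board. Origin: centre of the underside, z up.
- bottle: Small square white plastic bottle with its cap on: body 42 by 42 and 40 high, round cap 34 diameter on top, total height 55, 0.08 to 0.16 kg, on the work board. Origin: centre of the underside, z up, x and y square to its faces.
- open_tub: Look-alike to leave alone: tub of the same size (66 diameter, 50 high) without lid, open and empty. Origin: centre of the underside, z up.
- open_jar: Look-alike to leave alone: jar of the same size (44 diameter, 55 high) without lid, open and empty. Origin: centre of the underside, z up.
- scraper: Broad scraper lying on the work board, wooden handle and square-ended flat steel blade 50 wide; 170 long, 0.055 to 0.105 kg. Origin under the balance point of the handle, z up. x points from the handle to the blade: the handle (24 wide, 20 high) reaches from x = -70 to +13, a steel collar (20 wide, 17 high) on to +25, the flat blade (50 wide, 4 thick, at the underside) to +100.
- palette_knife: Look-alike to leave alone: narrow palette knife with the same handle, but a blade only 20 wide with a round end; 170 long. Origin under the balance point of the handle, z up. x points from the handle to the blade: the handle (24 wide, 20 high) reaches from x = -70 to +13, a steel collar (20 wide, 17 high) on to +25, the flat blade (20 wide, 4 thick, at the underside) to +100.
There are look-alikes about, which are no part of the job. Leave any purple or red look-alike of the tub alone.

How it is judged (in metres and radians):
At the end, for the whole second after the job is handed in: Lidded tub in the large square compartment, jar and bottle in the two small ones (one each), broad scraper in the long one: undersides under 10 mm above the table, within 0.15 rad of upright or flat, at rest. Open tub, open jar and palette knife within 40 mm of their starts (x of tub in the frame of caddy between 0.005 and 0.081 m and y of tub in the frame of caddy between -0.106 and -0.03 m and z of each of tub, scraper in the frame of caddy below 0.01 m and ((x of jar in the frame of caddy between 0.005 and 0.081 m and y of jar in the frame of caddy between -0.012 and 0.04 m and z of each of jar, bottle in the frame of caddy below 0.01 m and x of bottle in the frame of caddy between 0.005 and 0.081 m and y of bottle in the frame of caddy between 0.056 and 0.108 m) or (x of jar in the frame of caddy between 0.005 and 0.081 m and y of jar in the frame of caddy between 0.056 and 0.108 m and z of each of jar, bottle in the frame of caddy below 0.01 m and x of bottle in the frame of caddy between 0.005 and 0.081 m and y of bottle in the frame of caddy between -0.012 and 0.04 m)) and x of scraper in the frame of caddy between -0.082 and -0.014 m and y of scraper in the frame of caddy between -0.06 and 0.06 m and angle between each of tub, jar, bottle, scraper's own z axis and vertical below 0.15 rad and linear speed of each of tub, jar, bottle, scraper below 0.02 m/s and angular speed of each of tub, jar, bottle, scraper below 0.3 rad/s and distance of each of open_jar, open_tub, palette_knife from where it was at the start of the episode below 0.04 m); the robot touches nothing.
It fails at once if the open jar is moved (more than 40 mm) or knocked over (distance of open_jar from where it was at the start of the episode above 0.04 m or angle between open_jar's own z axis and vertical above 0.5 rad).
It fails at once if the open tub is moved (more than 40 mm) or knocked over (distance of open_tub from where it was at the start of the episode above 0.04 m or angle between open_tub's own z axis and vertical above 0.5 rad).
It fails at once if the narrow palette knife is moved (more than 40 mm) or knocked over (distance of palette_knife from where it was at the start of the episode above 0.04 m or angle between palette_knife's own z axis and vertical above 0.5 rad).
It fails at once if the tub, jar or bottle is tipped over (angle between any of tub, jar, bottle's own z axis and vertical above 0.8 rad).
It also fails if it takes over 120 s, if anything falls off the work surface, if the arm or the gripper's body presses on something with over 40 N, if the wrist force passes 120 N, or if a joint passes its speed limit or range.

## Working session

There is one attempt and no reset: what is moved stays moved. The work goes in short steps, Python scripts to look and compute and a shell command to move; the robot and the scene stay as the last step left them, time stands still between calls to the robot, and variables do not carry over. Pictures are saved under pics/ and viewed, at most 14 in all, crops included, and the job is handed in when it is done.

```bash
mkdir -p pics; cat > h.py <<'E'
import numpy as np, cv2
from bench import env, imaging
def grab(n,save=None):
    f=imaging.grab_frame(n)
    if save: cv2.imwrite(f'pics/{save}.png',f['image'][:,:,::-1])
    return f
def ray(f,uv):
    uv=np.atleast_2d(uv).astype(float); d=np.c_[(uv[:,0]-f['cx'])/f['fx'],(uv[:,1]-f['cy'])/f['fy']]; s=d.copy()
    for _ in range(20): s=d/(1+f['k1']*(s**2).sum(1))[:,None]
    R=np.array(f['R']);return -R.T@np.array(f['t']),np.c_[s,np.ones(len(s))]@R
def onplane(f,uv,z):
    c,d=ray(f,uv); return c+d*((z-c[2])/d[:,2])[:,None]
def cloud(f):
    z=f['z_map'];v,u=np.indices(z.shape);c,d=ray(f,np.c_[u.ravel(),v.ravel()])
    P=(c+d*z.ravel()[:,None]).reshape(z.shape+(3,)); P[z==0]=np.nan; return P
E
python3 - <<'E'
from h import *
a=grab('top','top');b=grab('side','side')
s=env.read_state();print(s,env.tcp_to_grasp)
for f in(a,b):print(-np.array(f['R']).T@f['t'],f['fx'],f['k1'],(f['z_map']>0).mean())
E
```

```text
{'clock': 0.1, 'q': array([ 9.57675229e-01,  1.81476376e-01,  1.60787284e+00, -1.28443110e-05,
        1.35382721e+00, -2.06307222e-01]), 'joint_vel': array([ 0.00107234,  0.00067884, -0.00158883, -0.00165725,  0.00073435,
       -0.00064063]), 'joint_torque': array([ 1.44456385e-05, -4.34817696e+01, -3.42696619e+01,  7.02387630e-02,
        3.40019481e-02, -6.68094435e-05]), 'tool_pos': array([227.20487266, 527.64087391, 210.11186457]), 'tcp_rot': array([-3.09694169e-04,  2.02005775e-01,  9.79384010e-01, -7.28843483e-04]), 'force': array([-0.40512823,  0.61795357, -0.41524686]), 'ft_torque': array([ 0.06012008, -0.0119605 ,  0.01083663]), 'finger_force': 0.0, 'opening': 88.0713107633791} 18.700000000000003
[ 493.00942102  -11.58995452 1305.07758664] 458.33332166048103 -0.18185403116661591 0.9961140950520834
[ 316.30620076 -550.32236187  781.03239958] 368.20898771710506 0.04198552704760801 0.9959259033203125
```

View pics/top.png

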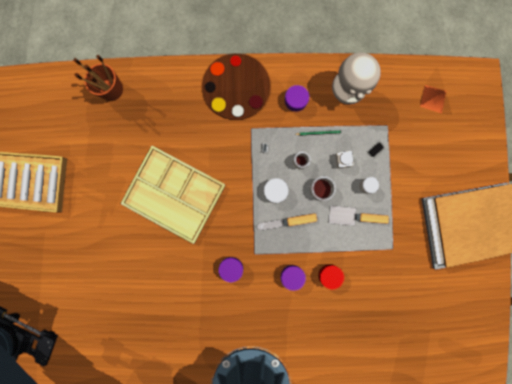

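View pics/side.png

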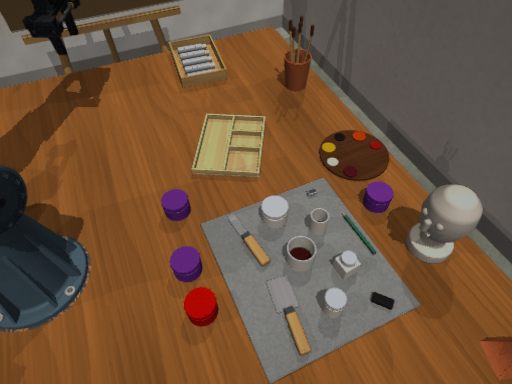

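Top view candidates, by pixel:
- **Tubs:** white closed one at (276,190); dark open interior at (321,188); the purple and red ones are decoys.
- **Jars:** closed top at (371,185); open at (302,160).
- **Bottle:** square with a cap, at (345,158).
- **Tools:** broad blade with handle at (342..388,217); narrow knife at (260..316,222).
- **Caddy:** around (173,195).

Next I measure these and confirm them in one crop.

```bash
cat > m.py <<'E'
from h import *
f=grab('top');P=cloud(f);hsv=cv2.cvtColor(f['image'],cv2.COLOR_RGB2HSV)
c=cv2.resize(f['image'][120:260,245:400,::-1],None,fx=5,fy=4.2,interpolation=cv2.INTER_CUBIC)
cv2.imwrite('pics/crop.png',c)
def top(u,v,zmin,r=16,lab='',zp=None):
    Q=np.zeros(P.shape[:2],np.uint8);Q[v-r:v+r,u-r:u+r]=(P[v-r:v+r,u-r:u+r,2]>zmin)
    n,L,st,ce=cv2.connectedComponentsWithStats(Q);k=1+st[1:,4].argmax();M=(L==k)
    ct=max(cv2.findContours(M.astype(np.uint8),0,1)[0],key=len)[:,0]
    w=onplane(f,ct,zp); (x,y),rad=cv2.minEnclosingCircle(w[:,:2].astype(np.float32))
    rc=cv2.minAreaRect(w[:,:2].astype(np.float32))
    print(lab,np.round([x,y,rad],1),'rect',np.round(rc[0],1),np.round(rc[1],1),round(rc[2],1),'z',np.round(np.nanmedian(P[M],0),1))
top(276,190,45,lab='tub',zp=56);top(321,188,45,lab='otub',zp=56);top(371,185,50,lab='jar',zp=61,r=14);top(302,160,50,lab='ojar',zp=61,r=14)
top(345,158,55,lab='cap',zp=61,r=14);top(345,158,34,lab='bot',zp=46,r=14)
# handles: orange on board
for lab,(u0,u1) in dict(knife=(280,325),scr=(352,395)).items():
    M=np.zeros(P.shape[:2],np.uint8);s=np.s_[208:232,u0:u1]
    M[s]=(hsv[s][...,1]>90)
    n,L,st,ce=cv2.connectedComponentsWithStats(M);k=1+st[1:,4].argmax();v,u=np.where(L==k)
    rc=cv2.minAreaRect(onplane(f,np.c_[u,v],26)[:,:2].astype(np.float32));print(lab,'handle',rc,np.nanmedian(P[L==k],0))
# scraper blade
M=np.zeros(P.shape[:2],np.uint8);M[203:228,325:358]=(hsv[203:228,325:358,2].astype(int)>190)
v,u=np.where(M>0);print('blade',cv2.minAreaRect(onplane(f,np.c_[u,v],10)[:,:2].astype(np.float32)),len(u))
# caddy
M=cv2.inRange(hsv,(18,40,120),(40,200,255));M[:,:110]=0;M[:,235:]=0;M[:140]=0;M[250:]=0
M=cv2.morphologyEx(M,cv2.MORPH_CLOSE,np.ones((9,9)));n,L,st,ce=cv2.connectedComponentsWithStats(M);k=1+st[1:,4].argmax();v,u=np.where(L==k)
rc=cv2.minAreaRect(onplane(f,np.c_[u,v],22)[:,:2].astype(np.float32));print('caddy',rc);print(cv2.boxPoints(rc))
for n in range(0,1):
    m=(P[...,2]>17)&(P[...,2]<30);m[:,:110]=0;m[:,235:]=0;m[:140]=0;m[250:]=0
    q=P[m][:,:2].astype(np.float32);print('caddy depth',cv2.minAreaRect(q),len(q))
E
python3 m.py
```

```text
tub [557.5 -80.8  33.1] rect [557.5 -80.8] [63.7 63.9] 44.1 z [558.3 -80.7  55. ]
otub [ 560.9 -210.5   32.8] rect [ 561.  -210.1] [61.  63.3] 88.7 z [ 559.4 -210.2   55. ]
jar [ 568.3 -341.9   23.1] rect [ 568.5 -342.1] [42.5 44.3] 88.3 z [ 568.6 -342.    60.9]
ojar [ 640.7 -154.1   22.3] rect [ 641.  -154.7] [41.3 41.5] 88.7 z [ 642.5 -154.8   59.1]
cap [ 643.9 -275.4   17.8] rect [ 643.9 -275.4] [31.3 31.9] 44.1 z [ 644.  -275.3   61.2]
bot [ 643.  -274.3   29.3] rect [ 643.3 -274.4] [42.6 45. ] 6.6 z [ 641.5 -272.2   54.1]
knife handle ((477.27728271484375, -152.8218994140625), (24.33755111694336, 83.56269836425781), 8.42506217956543) [ 477.63845375 -153.38034536   24.92884178]
scr handle ((476.7550048828125, -359.3441162109375), (82.83800506591797, 23.799240112304688), 83.7914047241211) [ 476.70531824 -359.01092715   25.49430455]
blade ((486.6264343261719, -270.1546630859375), (68.04161071777344, 44.793087005615234), 83.1922836303711) 337
caddy ((554.2431030273438, 210.10684204101562), (241.3054656982422, 190.5200958251953), 60.99709701538086)
[[412.43018 150.77174]
 [579.0581   58.39734]
 [696.056   269.44196]
 [529.4281  361.81635]]
caddy depth ((554.5044555664062, 210.4649200439453), (240.08616638183594, 187.82632446289062), 60.8045768737793) 884
```

View pics/crop.png

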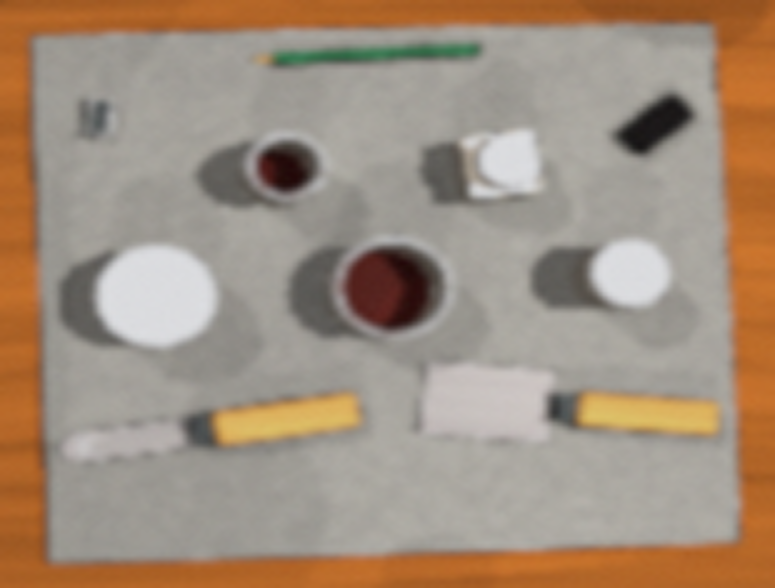

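The crop confirms it. The closed tub is at crop (157,295), the capped square bottle at (505,165), the closed jar at (630,272) and the broad scraper at (425–718,405). The open jar (285,165), the open tub (392,287) and the narrow knife (65–360,425) are left alone. The caddy yaw is about -29.1°.

```bash
cat > d.py <<'E'
import sys
from h import *
# usage: d.py x y z psi(deg, world angle of closing axis)
x,y,z,psi=map(float,sys.argv[1:5]);s=env.read_state();w,a,b,c=s['tcp_rot']
R=np.array([[1-2*(b*b+c*c),2*(a*b-w*c),2*(a*c+w*b)],[2*(a*b+w*c),1-2*(a*a+c*c),2*(b*c-w*a)],[2*(a*c-w*b),2*(b*c+w*a),1-2*(a*a+b*b)]])
now=np.degrees(np.arctan2(R[1,1],R[0,1]));t=np.radians((now-psi+90)%180-90 if len(sys.argv)<6 else now-psi)
print('t',round(s['clock'],2),'pos',s['tool_pos'].round(1),'psi',now.round(1),'open',round(s['opening'],1),'q6',s['q'][5].round(2))
print('shift m',(R.T@(np.array([x,y,z])-s['tool_pos'])/1e3).round(4),'roll',t.round(3))
E
python3 - <<'E'
import numpy as np
t=np.radians(-29.1);R=np.array([[np.cos(t),-np.sin(t)],[np.sin(t),np.cos(t)]])
for n,p in dict(tub=(43,-68),s1=(43,14),s2=(43,82),scr=(-48,-15)).items(): print(n,(R@p+[554.4,210.3]).round(1))
E
python3 d.py 557.5 -80.8 130 -29 abs
```

```text
tub [558.9 130. ]
s1 [598.8 201.6]
s2 [631.9 261. ]
scr [505.2 220.5]
t 0.15 pos [227.3 527.7 210.2] psi 66.7 open 87.9 q6 -0.21
shift m [-0.5441 -0.4281  0.0806] roll 1.67
```

```bash
python3 -m handwheel '[[[-0.049,-0.039,0.007,0.18,0],[-0.098,-0.077,0.014,0.36,0],[-0.147,-0.116,0.021,0.54,0],[-0.196,-0.155,0.028,0.72,0],[-0.245,-0.193,0.035,0.9,0],[-0.294,-0.232,0.042,1.08,0],[-0.343,-0.27,0.049,1.26,0],[-0.392,-0.308,0.056,1.44,0]]]' 30; python3 d.py 557.5 -80.8 130 -29 abs
```

```text
clock: 1.15
tool_pos: [465.5, 89.7, 155.0]
tcp_rot: [0.0, 0.8, 0.601, 0.0]
force: [1.4, 0.6, -0.7]
opening: 88.1
finger_force: 0.0
t 1.15 pos [465.5  89.7 155. ] psi -16.2 open 88.1 q6 0.22
shift m [-0.1381  0.1358  0.025 ] roll 0.224
```

```bash
python3 -m handwheel '[[[-0.035,0.034,0.006,0.056,0],[-0.07,0.068,0.012,0.112,0],[-0.104,0.102,0.018,0.168,0],[-0.138,0.136,0.025,0.224,0],[-0.138,0.136,0.025,0.224,0],[-0.138,0.136,0.025,0.224,0],[-0.138,0.136,0.025,0.224,0],[-0.138,0.136,0.025,0.224,0]]]'; python3 d.py 557.5 -80.8 28 -29 abs
```

```text
clock: 2.15
tool_pos: [557.9, -77.2, 130.4]
tcp_rot: [0.0, 0.86, 0.511, 0.0]
force: [0.2, -0.7, 0.2]
opening: 88.4
finger_force: 0.0
t 2.15 pos [557.9 -77.2 130.4] psi -28.6 open 88.4 q6 0.15
shift m [-0.0033  0.0013  0.1024] roll 0.008
```

```bash
python3 -m handwheel '[[[-0.003,0.001,0.03,0.008,0],[-0.003,0.001,0.065,0.008,0],[-0.003,0.001,0.09,0.008,0],[-0.003,0.001,0.102,0.008,0],[-0.003,0.001,0.102,0.008,0],[-0.003,0.001,0.102,0.008,255],[-0.003,0.001,0.102,0.008,255],[-0.003,0.001,0.102,0.008,255]]]' 25; python3 d.py 557.5 -80.8 130 -29 abs
```

```text
clock: 3.15
tool_pos: [558.0, -81.6, 28.9]
tcp_rot: [0.001, 0.862, 0.507, 0.0]
force: [-0.2, -0.3, 0.3]
opening: 60.1
finger_force: 0.0
t 3.15 pos [558.  -81.6  28.9] psi -29.1 open 60.1 q6 0.15
shift m [ 0.0004 -0.0007 -0.1011] roll -0.002
```

```bash
python3 -m handwheel '[[[0,0,0,0,255],[0,0,0,0,255],[0,0,-0.02,0,255],[0,0,-0.04,0,255],[0,0,-0.06,0,255],[0,0,-0.08,0,255],[0,0,-0.1,0,255],[0,0,-0.1,0,255]]]' 25; python3 d.py 558.9 130 130 -29 abs
```

```text
clock: 4.15
tool_pos: [558.8, -81.8, 129.6]
tcp_rot: [0.001, 0.862, 0.507, 0.001]
force: [0.2, -0.1, 0.8]
opening: 0.4
finger_force: 0.0
t 4.15 pos [558.8 -81.8 129.6] psi -29.1 open 0.4 q6 0.15
shift m [ 0.1852 -0.1029 -0.0007] roll -0.002
```

The fingers closed on nothing, so I look again.

```bash
python3 - <<'E'
from h import *
f=grab('side');cv2.imwrite('pics/s2.png',cv2.resize(f['image'][160:370,170:430,::-1],None,fx=2.8,fy=2.8))
f=grab('top');cv2.imwrite('pics/t2.png',cv2.resize(f['image'][120:260,240:400,::-1],None,fx=4,fy=4))
E
```

```text
(no output)
```

View pics/s2.png

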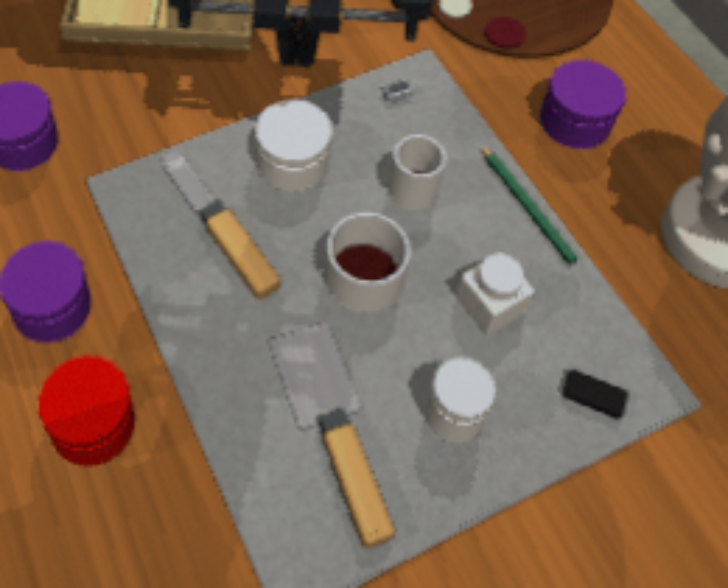

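View pics/t2.png

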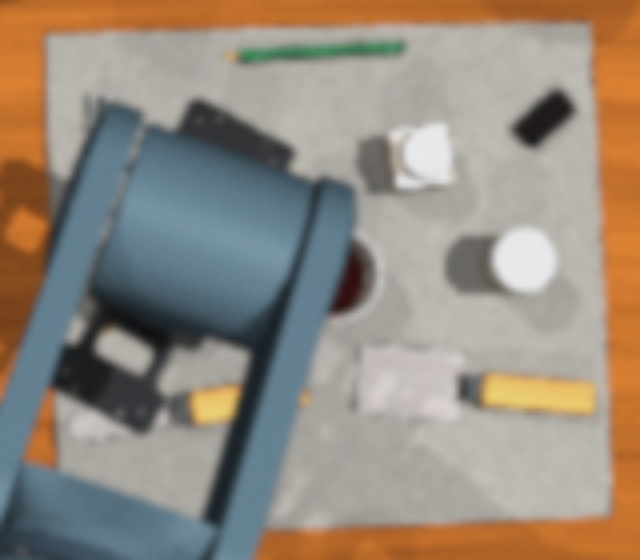

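```bash
cat > pr.py <<'E'
from h import *
def proj(f,X):
    c=np.array(f['R'])@X+f['t'];s=c[:2]/c[2];k=1+f['k1']*(s@s);return np.array([f['fx'],f['fy']])*s*k+[f['cx'],f['cy']]
E
python3 - <<'E'
from pr import *
f=grab('side');P=cloud(f)
for X in [(558.8,-81.8,129.6),(557.5,-80.8,56),(568,-342,61)]:
    p=proj(f,np.array(X)); print(X,p,'crop',(p-[170,160])*2.8)
for z0,(u0,u1,v0,v1) in dict(tub=(255,295,190,232),jar=(315,350,285,320)).items():
    q=P[v0:v1,u0:u1].reshape(-1,3);q=q[q[:,2]>50];print(z0,q.min(0).round(),q.max(0).round(),np.median(q,0).round(1))
q=P[150:182,265:290].reshape(-1,3);print(q[q[:,2]>80].round()[::40])
E
```

```text
(558.8, -81.8, 129.6) [275.98832679 187.84434849] crop [296.76731502  77.96417577]
(557.5, -80.8, 56) [274.63495476 206.76180227] crop [292.97787332 130.93304636]
(568, -342, 61) [335.44287187 298.83215912] crop [463.24004124 388.73004553]
tub [ 525. -110.   50.] [591. -45.  59.] [556.9 -78.2  55.4]
jar [ 547. -362.   50.] [ 591. -318.   64.] [ 568.4 -341.8   59.6]
[[ 529.  -88.  269.]
 [ 554. -102.  269.]
 [ 536.  -94.  264.]
 [ 563. -107.  262.]
 [ 545. -100.  256.]
 [ 530.  -85.  244.]
 [ 569. -105.  242.]
 [ 531.  -98.  244.]
 [ 523. -100.  243.]
 [ 549. -113.  242.]
 [ 532. -105.  235.]
 [ 559. -121.  236.]
 [ 554.  -89.  200.]
 [ 542.  -83.  193.]
 [ 556.  -89.  186.]
 [ 546.  -85.  177.]
 [ 542.  -85.  169.]]
```

```bash
python3 - <<'E'
from h import *
f=grab('side');P=cloud(f)
cv2.imwrite('pics/g.png',cv2.resize(f['image'][130:240,225:325,::-1],None,fx=5,fy=5,interpolation=cv2.INTER_NEAREST))
for v in range(166,192): 
    q=P[v,225:325];m=q[:,2]>80
    if m.any():print(v,np.where(m)[0][[0,-1]]+225,q[m].min(0).round(),q[m].max(0).round())
E
```

```text
166 [232 322] [ 464. -154.  230.] [620. -68. 248.]
167 [232 321] [ 465. -155.  198.] [618. -67. 245.]
168 [233 317] [ 466. -151.  198.] [612. -68. 242.]
169 [233 317] [ 466. -152.  197.] [612. -69. 240.]
170 [233 317] [ 466. -151.  197.] [613. -69. 236.]
171 [267 317] [ 528. -151.  195.] [613. -80. 233.]
172 [267 317] [ 536. -151.  192.] [614. -81. 229.]
173 [267 316] [ 536. -151.  175.] [612. -76. 228.]
174 [267 316] [ 536. -151.  174.] [612. -78. 224.]
175 [267 316] [ 537. -150.  174.] [613. -80. 219.]
176 [268 281] [538. -95. 174.] [563. -82. 184.]
177 [268 281] [539. -95. 175.] [563. -81. 180.]
178 [268 281] [539. -96. 173.] [563. -81. 178.]
179 [268 281] [538. -96. 169.] [563. -82. 174.]
180 [268 281] [538. -96. 166.] [563. -84. 171.]
181 [268 280] [538. -95. 163.] [561. -83. 167.]
182 [268 280] [539. -95. 159.] [561. -82. 164.]
183 [269 280] [541. -95. 156.] [562. -82. 160.]
184 [277 279] [557. -94. 153.] [560. -90. 156.]
```

View pics/g.png

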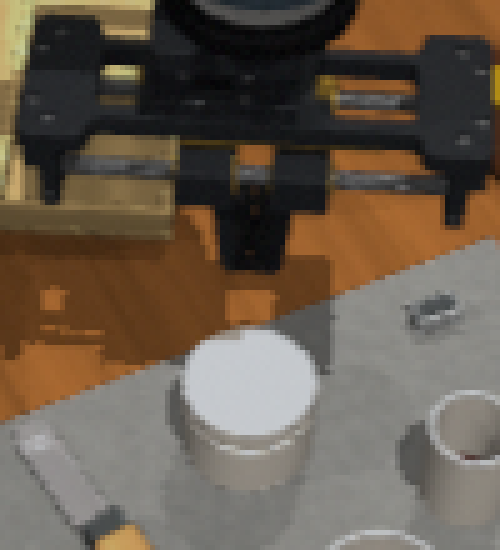

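The black finger tips end at crop (250,268), which is z≈155, although the reported TCP is at z=130. The real tips therefore sit about 25 mm above the reported TCP, which explains closing over the lid. I'll quantify that offset, including sideways and tilt.

```bash
python3 - <<'E'
from h import *
f=grab('side');P=cloud(f)
for n,(v0,v1,u0,u1) in dict(Lfoot=(162,171,228,240),Rfoot=(167,176,311,320),tip=(176,185,264,284)).items():
    print(n)
    for v in range(v0,v1):
        q=P[v,u0:u1];q=q[q[:,2]>140]
        if len(q):print(v,len(q),q.mean(0).round(1))
q=P[180,262:286];print(q.round())
t=grab('top');P=cloud(t);m=(P[...,2]>200)&(P[...,2]<300)&(P[...,0]>400)&(abs(P[...,1]+90)<130)
z=P[m];h=np.histogram(z[:,2],20);print(h)
s=env.read_state();print(s['tool_pos'],s['tcp_rot'],s['q'])
E
```

```text
Lfoot
162 11 [469.8 -67.7 241.8]
163 8 [472.4 -68.7 238.7]
164 8 [472.1 -68.9 236. ]
165 6 [470.3 -67.4 232.4]
166 5 [468.4 -69.3 232.1]
167 5 [468.1 -69.5 229.6]
168 4 [468.7 -70.6 227.4]
169 4 [468.7 -69.6 223.4]
170 4 [468.  -71.2 222.2]
Rfoot
167 9 [ 610.  -146.5  241. ]
168 7 [ 609.  -145.1  237.2]
169 5 [ 609.8 -147.8  236.5]
170 5 [ 609.9 -148.2  234. ]
171 5 [ 610.  -148.6  231.3]
172 5 [ 610.1 -149.1  228.8]
173 4 [ 609.5 -148.8  225.8]
174 4 [ 610.1 -148.4  222.1]
175 4 [ 609.8 -149.4  220.2]
tip
176 14 [551.  -87.8 180.9]
177 14 [551.  -88.1 177.9]
178 14 [550.9 -88.3 174.9]
179 14 [551.  -88.3 171.5]
180 14 [551.  -88.5 168.2]
181 13 [550.3 -87.7 164.4]
182 13 [550.3 -87.8 161.1]
183 12 [551.2 -88.5 157.9]
184 5 [554.2 -90.1 154.8]
[[584.  54.  -1.]
 [586.  51.   1.]
 [590.  53.  -3.]
 [591.  49.   0.]
 [594.  48.  -0.]
 [597.  48.  -1.]
 [538. -82. 168.]
 [540. -84. 169.]
 [542. -84. 168.]
 [545. -84. 166.]
 [547. -85. 166.]
 [549. -85. 166.]
 [550. -87. 167.]
 [552. -89. 169.]
 [554. -90. 169.]
 [556. -90. 168.]
 [557. -93. 170.]
 [560. -93. 169.]
 [561. -95. 171.]
 [563. -96. 170.]
 [634.  29.   1.]
 [636.  26.   3.]
 [639.  27.   0.]
 [642.  26.   1.]]
(array([ 17,  11,   0,   0,   1,   2,   5, 126, 410, 159,   6,   1,   2,
         1,   1,   2,   2,   1,   1,   3]), array([232.15980326, 235.50649623, 238.8531892 , 242.19988217,
       245.54657514, 248.8932681 , 252.23996107, 255.58665404,
       258.93334701, 262.28003998, 265.62673295, 268.97342592,
       272.32011889, 275.66681186, 279.01350483, 282.3601978 ,
       285.70689077, 289.05358373, 292.4002767 , 295.74696967,
       299.09366264]))
[556.86278045 -81.15772844 126.96424993] [-7.19525037e-04  8.62117441e-01  5.06707639e-01 -6.06429396e-04] [-3.55593490e-01  2.44564868e-01  1.71090836e+00 -3.34119350e-05
  1.18800116e+00  1.52491698e-01]
```

```bash
python3 -m handwheel '[[[0,0,0,0,0],[0,0,0,0,0],[0,0,0,0,0],[0,0,0,0,0],[0,0,0.01,0,0],[0,0,0.02,0,0],[0,0,0.02,0,0],[0,0,0.02,0,0]]]'; cat > tip.py <<'E'
from h import *
import sys
# lowest finger points seen by the side camera within a box round the reported TCP (dark pixels)
f=grab('side');P=cloud(f);s=env.read_state();p=s['tool_pos'];g=f['image'].max(2)
d=P-p;m=(np.hypot(d[...,0],d[...,1])<75)&(d[...,2]<70)&(d[...,2]>-20)&(g<60)&(P[...,2]>12)
z=P[m];print('reported',p.round(1),'low z pct 0,1,3,10',np.percentile(z[:,2],[0,1,3,10]).round(1),len(z))
for side in(-1,1):
    a=float(sys.argv[1])*np.pi/180;k=z[side*((z-p)[:,:2]@[np.cos(a),np.sin(a)])>0]
    if len(k):print(side,'low',np.percentile(k[:,2],[0,3]).round(1),'mean of low',k[k[:,2]<np.percentile(k[:,2],25)].mean(0).round(1))
E
python3 tip.py -29;python3 d.py 557.5 -80.8 130 -29
```

```text
clock: 5.45
tool_pos: [557.5, -81.3, 107.9]
tcp_rot: [-0.0, 0.862, 0.507, -0.0]
force: [-0.6, 0.6, 0.2]
opening: 78.6
finger_force: 0.0
reported [557.7 -81.4 108.2] low z pct 0,1,3,10 [134.8 136.3 137.9 141.7] 169
-1 low [134.8 138.2] mean of low [513.1 -66.  142.5]
1 low [135.  138.5] mean of low [ 592.2 -110.8  142.1]
t 5.5 pos [557.7 -81.4 108.2] psi -29.1 open 82.3 q6 0.15
shift m [ 0.0005 -0.0004 -0.0218] roll -0.002
```

```bash
python3 -m handwheel '[[[0,0,0.03,0,0],[0,0,0.06,0,0],[0,0,0.085,0,0],[0,0,0.103,0,0],[0,0,0.103,0,255],[0,0,0.103,0,255],[0,0,0.103,0,255],[0,0,0.103,0,255]]]' 25; python3 d.py 558.9 130 104 -29 abs
```

```text
clock: 6.5
tool_pos: [558.5, -81.7, 6.3]
tcp_rot: [0.001, 0.862, 0.507, 0.001]
force: [-0.1, 0.1, 3.2]
opening: 64.9
finger_force: 25.0
t 6.5 pos [558.5 -81.7   6.3] psi -29.1 open 64.9 q6 0.15
shift m [ 0.1852 -0.1024 -0.0979] roll -0.002
```

Gripped at 65 mm with 25 N. Lift next, then move across.

```bash
python3 -m handwheel '[[[0,0,-0.015,0,255],[0,0,-0.04,0,255],[0,0,-0.07,0,255],[0,0,-0.1,0,255],[0.045,-0.025,-0.1,0,255],[0.09,-0.05,-0.1,0,255],[0.14,-0.077,-0.1,0,255],[0.185,-0.102,-0.1,0,255]]]'; python3 -m handwheel '[[[0,0,0,0,255],[0,0,0,0,255],[0,0,0,0,255],[0,0,0,0,255],[0,0,0,0,255],[0,0,0,0,255],[0,0,0,0,255],[0,0,0,0,255]]]';python3 - <<'E'
from h import *
f=grab('side');P=cloud(f);cv2.imwrite('pics/c1.png',cv2.resize(f['image'][70:240,150:320,::-1],None,fx=3.5,fy=3.5))
f=grab('top');P=cloud(f)
E
python3 d.py 558.9 130 4 -29.1 abs
```

```text
clock: 7.5
tool_pos: [558.2, 131.7, 106.1]
tcp_rot: [0.0, 0.862, 0.507, 0.0]
force: [0.4, -0.1, -2.4]
opening: 64.9
finger_force: 25.0
clock: 8.5
tool_pos: [558.4, 129.9, 105.1]
tcp_rot: [0.0, 0.862, 0.507, -0.0]
force: [0.4, 0.4, -1.6]
opening: 65.4
finger_force: 25.0
t 8.6 pos [558.4 129.9 105.1] psi -29.1 open 65.2 q6 0.53
shift m [0.0003 0.0004 0.1011] roll -0.0
```

View pics/c1.png

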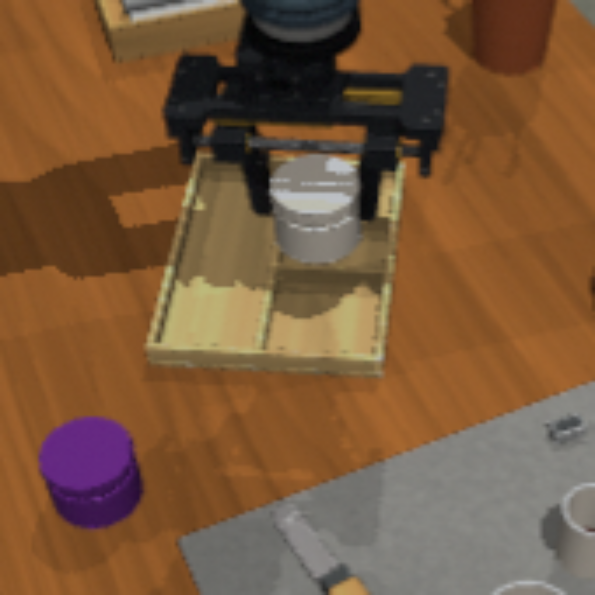

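```bash
python3 -m handwheel '[[[0,0,0.03,0,255],[0,0,0.055,0,255],[0,0,0.075,0,255],[0,0,0.09,0,255],[0,0,0.097,0,255],[0,0,0.1,0,255],[0,0,0.1,0,255],[0,0,0.1,0,255]]]'; python3 d.py 558.9 130 4 -29.1 abs; python3 - <<'E'
from h import *
f=grab('side');P=cloud(f);q=P[100:150,200:300].reshape(-1,3);g=f['image'][100:150,200:300].reshape(-1,3).min(1)
m=(g>150)&(q[:,2]>40);q=q[m];print(len(q),np.median(q,0),np.percentile(q[:,2],[50,90]))
E
```

```text
clock: 9.6
tool_pos: [559.0, 129.9, 5.7]
tcp_rot: [0.0, 0.862, 0.507, 0.001]
force: [0.1, 1.0, -1.0]
opening: 65.0
finger_force: 25.0
t 9.6 pos [559.  129.9   5.7] psi -29.1 open 65.0 q6 0.53
shift m [ 0.     -0.0001  0.0017] roll -0.0
30 [578.28165607 143.63744087  54.59217888] [54.59217888 56.18142958]
```

Not touching yet and about 1 mm above the floor. Release and retreat.

```bash
python3 -m handwheel '[[[0,0,0.001,0,255],[0,0,0.001,0,60],[0,0,0.001,0,60],[0,0,0.001,0,60],[0,0,-0.03,0,60],[0,0,-0.06,0,60],[0,0,-0.09,0,60],[0,0,-0.1,0,60]]]'; python3 d.py 568.3 -341.9 104 -29 abs
```

```text
clock: 10.65
tool_pos: [559.7, 129.9, 107.1]
tcp_rot: [0.001, 0.862, 0.507, 0.002]
force: [-0.0, 0.4, 0.1]
opening: 67.1
finger_force: 0.0
t 10.65 pos [559.7 129.9 107.1] psi -29.1 open 67.1 q6 0.53
shift m [-0.4081  0.237   0.003 ] roll -0.002
```

```bash
python3 -m handwheel '[[[-0.051,0.03,0,0,60],[-0.102,0.059,0,0,60],[-0.153,0.089,0,0,60],[-0.204,0.118,0,0,60],[-0.255,0.148,0,0,60],[-0.306,0.178,0,0,60],[-0.357,0.207,0,0,60],[-0.408,0.237,0,0,60]]]'; python3 -m handwheel '[[[0,0,0,0,60],[0,0,0,0,60],[0,0,0,0,60],[0,0,0,0,60],[0,0,0,0,60],[0,0,0,0,60],[0,0,0,0,60],[0,0,0,0,60]]]';python3 tip.py -29; python3 d.py 568.3 -341.9 4 -29 abs; sed -n 1,12p m.py > m2.py; python3 - <<'E'
from h import *
f=grab('top');P=cloud(f)
m=np.zeros(P.shape[:2],np.uint8);m[140:250,110:235]=(P[140:250,110:235,2]>45);ct=max(cv2.findContours(m,0,1)[0],key=len)[:,0]
w=onplane(f,ct,55)[:,:2].astype(np.float32);print('tub',cv2.minEnclosingCircle(w),np.nanmedian(P[m>0][:,2]))
t=np.radians(-29.1);d=np.array(cv2.minEnclosingCircle(w)[0])-[554.4,210.3];print('local',d@[np.cos(t),np.sin(t)],d@[-np.sin(t),np.cos(t)])
E
```

```text
clock: 11.65
tool_pos: [566.3, -343.4, 103.7]
tcp_rot: [-0.001, 0.862, 0.507, -0.0]
force: [0.8, -0.4, 0.9]
opening: 67.3
finger_force: 0.0
clock: 12.65
tool_pos: [567.0, -341.9, 105.1]
tcp_rot: [-0.0, 0.862, 0.507, -0.0]
force: [-0.0, 0.4, 0.1]
opening: 67.2
finger_force: 0.0
reported [ 567.  -341.9  105.1] low z pct 0,1,3,10 [131.3 134.1 134.9 137.2] 129
-1 low [131.3 133.3] mean of low [ 528.  -329.4  134.9]
1 low [135.  136.1] mean of low [ 595.4 -365.   139.7]
t 12.7 pos [ 567.  -341.9  105.1] psi -29.1 open 67.4 q6 -0.21
shift m [0.0007 0.0011 0.1011] roll -0.002
tub ((556.4981079101562, 129.57127380371094), 33.655155181884766) 53.54712280803665
local 41.09450417860159 -69.51813444269752
```

The tub is in its compartment at local (41,-70), top at 54. Now the jar.

```bash
python3 -m handwheel '[[[0.001,0.001,0.03,0,60],[0.001,0.001,0.06,0,60],[0.001,0.001,0.085,0,60],[0.001,0.001,0.1,0,60],[0.001,0.001,0.1,0,60],[0.001,0.001,0.1,0,255],[0.001,0.001,0.1,0,255],[0.001,0.001,0.1,0,255]]]' 20; python3 -m handwheel '[[[0,0,0,0,255],[0,0,0,0,255],[0,0,0,0,255],[0,0,-0.015,0,255],[0,0,-0.04,0,255],[0,0,-0.07,0,255],[0,0,-0.1,0,255],[0,0,-0.1,0,255]]]';python3 d.py 598.8 201.6 105 -29 abs
```

```text
clock: 13.75
tool_pos: [569.0, -342.0, 6.3]
tcp_rot: [0.001, 0.862, 0.507, 0.0]
force: [-0.1, 0.1, 2.8]
opening: 43.1
finger_force: 20.0
clock: 14.75
tool_pos: [569.9, -342.8, 108.5]
tcp_rot: [0.003, 0.862, 0.507, 0.001]
force: [0.4, 0.6, -0.6]
opening: 43.5
finger_force: 20.0
t 14.75 pos [ 569.9 -342.8  108.5] psi -29.1 open 43.5 q6 -0.21
shift m [ 0.4897 -0.2396  0.0015] roll -0.002
```

```bash
python3 -m handwheel '[[[0.055,-0.027,0,0,255],[0.11,-0.053,0,0,255],[0.165,-0.08,0,0,255],[0.22,-0.107,0,0,255],[0.275,-0.133,0,0,255],[0.33,-0.16,0,0,255],[0.385,-0.187,0,0,255],[0.44,-0.213,0,0,255]]]'; python3 d.py 598.8 201.6 105 -29.1 abs
```

```text
clock: 15.75
tool_pos: [595.0, 148.5, 103.5]
tcp_rot: [-0.001, 0.862, 0.507, -0.001]
force: [0.7, -1.0, -0.6]
opening: 43.3
finger_force: 20.0
t 15.75 pos [595.  148.5 103.5] psi -29.1 open 43.3 q6 0.56
shift m [ 0.0483 -0.0225 -0.0015] roll -0.0
```

```bash
python3 -m handwheel '[[[0.025,-0.012,0,0,255],[0.05,-0.0235,0,0,255],[0.05,-0.0235,0,0,255],[0.05,-0.0235,0,0,255],[0.05,-0.0235,0.03,0,255],[0.05,-0.0235,0.06,0,255],[0.05,-0.0235,0.075,0,255],[0.05,-0.0235,0.075,0,255]]]'; python3 d.py 598.8 201.6 5 -29.1 abs;python3 tip.py -29
```

```text
clock: 16.75
tool_pos: [599.2, 200.7, 28.9]
tcp_rot: [-0.0, 0.862, 0.506, -0.001]
force: [0.0, -0.3, -0.7]
opening: 43.4
finger_force: 20.0
t 16.75 pos [599.2 200.7  28.9] psi -29.2 open 43.4 q6 0.64
shift m [ 0.0006 -0.0007  0.0239] roll -0.001
reported [600.2 201.1  30.1] low z pct 0,1,3,10 [14.3 57.4 58.6 62.3] 124
-1 low [57.1 58.9] mean of low [570.8 207.7  63.4]
1 low [14.3 58.3] mean of low [617.8 182.9  59.7]
```

```bash
python3 -m handwheel '[[[0,0,0.015,0,255],[0,0,0.024,0,255],[0,0,0.026,0,255],[0,0,0.026,0,255],[0,0,0.026,0,90],[0,0,0.026,0,90],[0,0,0.026,0,90],[0,0,0.026,0,90]]]';python3 -m handwheel '[[[0,0,-0.03,0,60],[0,0,-0.06,0,60],[0,0,-0.09,0,60],[0,0,-0.1,0,60],[0,0,-0.1,0,60],[0,0,-0.1,0,60],[0,0,-0.1,0,60],[0,0,-0.1,0,60]]]'; python3 d.py 643.5 -274.8 104 6.6 abs
```

```text
clock: 17.8
tool_pos: [600.0, 201.7, 4.0]
tcp_rot: [-0.0, 0.862, 0.507, -0.0]
force: [-0.4, -0.5, 0.9]
opening: 56.6
finger_force: 0.0
clock: 18.8
tool_pos: [599.6, 201.6, 103.2]
tcp_rot: [-0.0, 0.862, 0.507, -0.001]
force: [0.6, -0.5, -0.1]
opening: 67.4
finger_force: 0.0
t 18.8 pos [599.6 201.6 103.2] psi -29.1 open 67.4 q6 0.65
shift m [-0.3949  0.2701 -0.0008] roll -0.623
```

```bash
python3 -m handwheel '[[[-0.05,0.034,0,-0.08,60],[-0.1,0.068,0,-0.16,60],[-0.15,0.102,0,-0.24,60],[-0.2,0.136,0,-0.32,60],[-0.25,0.17,0,-0.4,60],[-0.3,0.204,0,-0.48,60],[-0.35,0.238,0,-0.56,60],[-0.395,0.27,0,-0.623,60]]]';python3 -m handwheel '[[[0,0,0,0,60],[0,0,0,0,60],[0,0,0,0,60],[0,0,0,0,60],[0,0,0,0,60],[0,0,0,0,60],[0,0,0,0,60],[0,0,0,0,60]]]'; python3 tip.py 6.6; python3 d.py 643.7 -275 3 6.6 abs;python3 - <<'E'
from h import *
f=grab('top');P=cloud(f)
m=np.zeros(P.shape[:2],np.uint8);m[140:250,110:235]=(P[140:250,110:235,2]>42)
for c in cv2.findContours(m,0,1)[0]:
    if len(c)<8: continue
    w=onplane(f,c[:,0],57)[:,:2].astype(np.float32);o,r=cv2.minEnclosingCircle(w);t=np.radians(-29.1);d=np.array(o)-[554.4,210.3];print(r,'local',d@[np.cos(t),np.sin(t)],d@[-np.sin(t),np.cos(t)])
E
```

```text
clock: 19.8
tool_pos: [643.6, -277.0, 103.8]
tcp_rot: [-0.0, 0.665, 0.747, -0.0]
force: [0.5, -0.5, -0.8]
opening: 67.1
finger_force: 0.0
clock: 20.8
tool_pos: [643.8, -274.8, 104.1]
tcp_rot: [0.0, 0.665, 0.747, -0.0]
force: [0.5, 0.1, -0.0]
opening: 67.7
finger_force: 0.0
reported [ 643.8 -274.8  104.1] low z pct 0,1,3,10 [132.2 132.3 134.1 136.7] 79
-1 low [133.7 134.6] mean of low [ 608.6 -286.6  136.8]
1 low [132.2 134.7] mean of low [ 679.4 -274.7  136.7]
t 20.85 pos [ 643.8 -274.8  104.1] psi 6.6 open 67.2 q6 -0.69
shift m [-2.000e-04 -1.000e-04  1.011e-01] roll -0.0
33.8179931640625 local 40.76505161846055 -70.00464768298664
23.775876998901367 local 43.2922407467707 13.563012885292922
```

```bash
python3 -m handwheel '[[[0,0,0.03,0,60],[0,0,0.06,0,60],[0,0,0.085,0,60],[0,0,0.103,0,60],[0,0,0.103,0,60],[0,0,0.103,0,255],[0,0,0.103,0,255],[0,0,0.103,0,255]]]' 20; python3 -m handwheel '[[[0,0,0,0,255],[0,0,0,0,255],[0,0,0,0,255],[0,0,-0.015,0,255],[0,0,-0.04,0,255],[0,0,-0.07,0,255],[0,0,-0.1,0,255],[0,0,-0.1,0,255]]]';python3 d.py 631.9 261 103 -29.1 abs
```

```text
clock: 21.9
tool_pos: [644.6, -275.2, 2.4]
tcp_rot: [0.001, 0.665, 0.747, 0.0]
force: [0.6, 0.1, 2.6]
opening: 41.7
finger_force: 20.0
clock: 22.9
tool_pos: [645.6, -275.9, 104.7]
tcp_rot: [0.003, 0.665, 0.747, 0.0]
force: [-0.1, -0.1, -1.5]
opening: 41.7
finger_force: 20.0
t 22.9 pos [ 645.6 -275.9  104.7] psi 6.6 open 41.7 q6 -0.69
shift m [ 5.349e-01  4.800e-02 -1.000e-04] roll 0.623
```

```bash
python3 -m handwheel '[[[0.058,0.005,0,0.08,255],[0.116,0.01,0,0.16,255],[0.174,0.016,0,0.24,255],[0.232,0.021,0,0.32,255],[0.29,0.026,0,0.4,255],[0.348,0.031,0,0.48,255],[0.406,0.036,0,0.56,255],[0.464,0.042,0,0.623,255]]]'; python3 d.py 631.9 261 103 -29.1 abs
```

```text
clock: 23.9
tool_pos: [630.9, 192.7, 99.3]
tcp_rot: [-0.0, 0.863, 0.506, -0.001]
force: [1.0, 0.6, -0.4]
opening: 41.6
finger_force: 20.0
t 23.9 pos [630.9 192.7  99.3] psi -29.2 open 41.6 q6 0.63
shift m [ 0.0601 -0.0325 -0.0037] roll -0.002
```

```bash
python3 -m handwheel '[[[0.03,-0.017,0,0,255],[0.061,-0.033,0,0,255],[0.061,-0.033,0,0,255],[0.061,-0.033,0,0,255],[0.061,-0.033,0.03,0,255],[0.061,-0.033,0.055,0,255],[0.061,-0.033,0.07,0,255],[0.061,-0.033,0.07,0,255]]]'; python3 d.py 631.9 261 3 -29.1 abs
```

```text
clock: 24.9
tool_pos: [632.2, 259.1, 29.6]
tcp_rot: [-0.0, 0.862, 0.506, -0.001]
force: [0.5, 0.3, -1.0]
opening: 41.7
finger_force: 20.0
t 24.9 pos [632.2 259.1  29.6] psi -29.2 open 41.7 q6 0.72
shift m [ 0.0016 -0.0012  0.0266] roll -0.001
```

```bash
python3 -m handwheel '[[[0.001,-0.001,0.01,0,255],[0.001,-0.001,0.02,0,255],[0.001,-0.001,0.026,0,255],[0.001,-0.001,0.028,0,255],[0.001,-0.001,0.03,0,255],[0.001,-0.001,0.031,0,255],[0.001,-0.001,0.031,0,255],[0.001,-0.001,0.031,0,255]]]'
```

```text
clock: 25.9
tool_pos: [633.0, 261.8, 1.4]
tcp_rot: [0.0, 0.862, 0.507, 0.0]
force: [-3.5, -1.2, 5.7]
opening: 41.8
finger_force: 20.0
```

```bash
python3 -m handwheel '[[[0,0,0,0,90],[0,0,0,0,90],[0,0,0,0,90],[0,0,-0.03,0,90],[0,0,-0.06,0,60],[0,0,-0.09,0,60],[0,0,-0.1,0,60],[0,0,-0.1,0,60]]]'; python3 d.py 479.5 -335 102 -6.3 abs
```

```text
clock: 26.9
tool_pos: [633.1, 261.7, 100.3]
tcp_rot: [0.0, 0.862, 0.507, 0.0]
force: [-0.7, 0.4, -0.7]
opening: 67.4
finger_force: 0.0
t 26.9 pos [633.1 261.7 100.3] psi -29.1 open 67.4 q6 0.73
shift m [-0.5961  0.1561 -0.0019] roll -0.398
```

```bash
python3 -m handwheel '[[[-0.057,0.015,0,-0.04,120],[-0.114,0.03,0,-0.08,120],[-0.171,0.045,0,-0.12,120],[-0.228,0.06,0,-0.16,120],[-0.285,0.075,0,-0.2,120],[-0.342,0.09,0,-0.24,120],[-0.4,0.105,0,-0.28,120],[-0.456,0.119,0,-0.3,120]]]'; python3 d.py 479.5 -335 102 -6.3 abs
```

```text
clock: 27.9
tool_pos: [513.2, -195.9, 98.4]
tcp_rot: [-0.001, 0.776, 0.63, -0.0]
force: [1.2, -0.1, -1.1]
opening: 46.8
finger_force: 0.0
t 27.9 pos [ 513.2 -195.9   98.4] psi -11.9 open 46.8 q6 -0.37
shift m [-0.1431 -0.0044 -0.0037] roll -0.097
```

```bash
python3 -m handwheel '[[[-0.05,-0.002,0,-0.04,120],[-0.1,-0.004,0,-0.07,120],[-0.142,-0.004,0,-0.097,120],[-0.142,-0.004,0,-0.097,120],[-0.142,-0.004,0,-0.097,120],[-0.142,-0.004,0,-0.097,120],[-0.142,-0.004,0,-0.097,120],[-0.142,-0.004,0,-0.097,120]]]';python3 tip.py -6.3; python3 d.py 479.5 -335 -16 -6.3 abs;python3 - <<'E'
from h import *
f=grab('top','t3');P=cloud(f)
m=np.zeros(P.shape[:2],np.uint8);m[140:250,110:235]=(P[140:250,110:235,2]>38)
for c in cv2.findContours(m,0,1)[0]:
    if len(c)<8: continue
    w=onplane(f,c[:,0],50)[:,:2].astype(np.float32);o,r=cv2.minEnclosingCircle(w);t=np.radians(-29.1);d=np.array(o)-[554.4,210.3];print(r,'local',d@[np.cos(t),np.sin(t)],d@[-np.sin(t),np.cos(t)])
E
```

```text
clock: 28.9
tool_pos: [482.1, -332.1, 100.2]
tcp_rot: [0.0, 0.745, 0.667, 0.0]
force: [0.2, -0.8, -0.5]
opening: 46.7
finger_force: 0.0
reported [ 482.  -332.2  100.2] low z pct 0,1,3,10 [129.8 130.6 131.6 134.3] 49
1 low [129.8 131.6] mean of low [ 507.1 -340.4  134.4]
t 28.95 pos [ 482.  -332.2  100.2] psi -6.3 open 46.7 q6 -0.7
shift m [-0.003  -0.0022  0.1162] roll -0.0
34.00764846801758 local 40.689303347482465 -69.14241111524824
23.91785430908203 local 42.59495268928168 14.807132755371335
26.63642692565918 local 43.63813257165956 79.19923908473577
```

All three pieces are seated. Descend on the scraper handle.

```bash
python3 -m handwheel '[[[-0.003,-0.002,0.03,0,120],[-0.003,-0.002,0.06,0,120],[-0.003,-0.002,0.09,0,120],[-0.003,-0.002,0.108,0,120],[-0.003,-0.002,0.115,0,120],[-0.003,-0.002,0.116,0,255],[-0.003,-0.002,0.116,0,255],[-0.003,-0.002,0.116,0,255]]]' 20; python3 -m handwheel '[[[0,0,0,0,255],[0,0,0,0,255],[0,0,0,0,255],[0,0,-0.015,0,255],[0,0,-0.04,0,255],[0,0,-0.07,0,255],[0,0,-0.1,0,255],[0,0,-0.1,0,255]]]';python3 - <<'E'
from h import *
f=grab('side');cv2.imwrite('pics/s4.png',cv2.resize(f['image'][170:370,200:400,::-1],None,fx=3,fy=3))
E
python3 d.py 505.2 220.5 85 -29.1 abs
```

```text
clock: 30.0
tool_pos: [480.0, -336.1, -14.8]
tcp_rot: [0.001, 0.745, 0.667, 0.0]
force: [0.6, -0.3, 1.5]
opening: 23.8
finger_force: 20.0
clock: 31.0
tool_pos: [480.9, -337.0, 87.1]
tcp_rot: [0.003, 0.745, 0.667, 0.0]
force: [0.7, 0.0, -0.9]
opening: 23.8
finger_force: 20.0
t 31.05 pos [ 479.8 -336.    85.1] psi -6.4 open 23.6 q6 -0.7
shift m [ 0.5558 -0.0365 -0.0008] roll 0.397
```

View pics/s4.png

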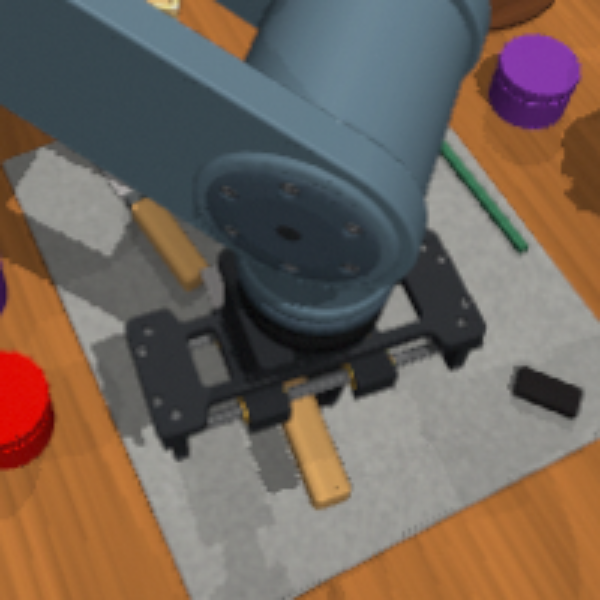

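The scraper is held level, handle end at crop (335,500). Carry it over.

```bash
python3 -m handwheel '[[[0.055,-0.004,0,0.05,255],[0.11,-0.007,0,0.1,255],[0.165,-0.011,0,0.15,255],[0.22,-0.014,0,0.2,255],[0.275,-0.018,0,0.25,255],[0.33,-0.021,0,0.3,255],[0.385,-0.025,0,0.35,255],[0.44,-0.029,0,0.397,255]]]'; python3 d.py 505.2 220.5 85 -29.1 abs
```

```text
clock: 32.05
tool_pos: [497.8, 106.8, 82.4]
tcp_rot: [-0.001, 0.863, 0.506, -0.001]
force: [0.6, -0.5, -0.6]
opening: 23.9
finger_force: 20.0
t 32.05 pos [497.8 106.8  82.4] psi -29.2 open 23.9 q6 0.49
shift m [ 0.1029 -0.049  -0.0026] roll -0.002
```

```bash
python3 -m handwheel '[[[0.035,-0.017,0,0,255],[0.07,-0.033,0,0,255],[0.103,-0.049,0,0,255],[0.103,-0.049,0,0,255],[0.103,-0.049,0,0,255],[0.103,-0.049,0,0,255],[0.103,-0.049,0,0,255],[0.103,-0.049,0,0,255]]]'; python3 d.py 505.2 220.5 -15 -29.1 abs; python3 - <<'E'
from h import *
f=grab('side');cv2.imwrite('pics/s5.png',cv2.resize(f['image'][70:220,160:330,::-1],None,fx=4,fy=4))
E
```

```text
clock: 33.05
tool_pos: [506.7, 218.3, 84.2]
tcp_rot: [0.0, 0.862, 0.506, 0.0]
force: [-0.6, 0.4, 0.2]
opening: 23.9
finger_force: 20.0
t 33.05 pos [506.7 218.3  84.2] psi -29.2 open 23.9 q6 0.7
shift m [ 0.0012 -0.0025  0.0992] roll -0.001
```

View pics/s5.png

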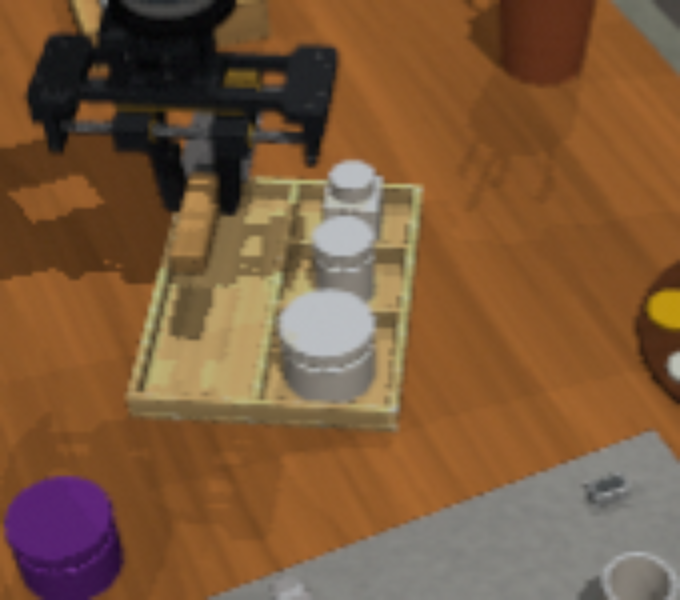

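Tub, jar and bottle stand upright in their cells at (327,340), (345,260) and (352,200). The scraper is over the long cell, so lower it.

```bash
python3 -m handwheel '[[[0.001,-0.002,0.025,0,255],[0.001,-0.002,0.05,0,255],[0.001,-0.002,0.07,0,255],[0.001,-0.002,0.085,0,255],[0.001,-0.002,0.094,0,255],[0.001,-0.002,0.099,0,255],[0.001,-0.002,0.1,0,255],[0.001,-0.002,0.1,0,255]]]'; python3 d.py 505.2 220.5 -15 -29.1 abs
```

```text
clock: 34.1
tool_pos: [505.8, 220.8, -15.4]
tcp_rot: [0.0, 0.862, 0.507, 0.0]
force: [-0.1, 0.0, -0.8]
opening: 23.7
finger_force: 20.0
t 34.1 pos [505.8 220.8 -15.4] psi -29.1 open 23.7 q6 0.7
shift m [-0.0005 -0.0004 -0.0004] roll -0.0
```

```bash
python3 -m handwheel '[[[0,0,0.001,0,255],[0,0,0.001,0,155],[0,0,0.001,0,155],[0,0,0.001,0,155],[0,0,-0.03,0,155],[0,0,-0.07,0,155],[0,0,-0.12,0,155],[0,0,-0.17,0,155]]]';python3 -m handwheel '[[[-0.06,0,0,0,155],[-0.12,0,0,0,155],[-0.18,0,0,0,155],[-0.24,0,0,0,155],[-0.3,0,0,0,155],[-0.3,0,0,0,155],[-0.3,0,0,0,155],[-0.3,0,0,0,155]]]'; python3 - <<'E'
from h import *
f=grab('top');P=cloud(f);cv2.imwrite('pics/t5.png',cv2.resize(f['image'][125:260,100:400,::-1],None,fx=2.6,fy=2.6))
E
```

```text
clock: 35.1
tool_pos: [505.0, 220.6, 155.5]
tcp_rot: [-0.0, 0.862, 0.507, -0.0]
force: [1.2, -0.6, 0.3]
opening: 34.7
finger_force: 0.0
clock: 36.1
tool_pos: [359.8, -40.3, 154.1]
tcp_rot: [-0.0, 0.861, 0.508, 0.0]
force: [0.3, 0.1, 0.3]
opening: 35.2
finger_force: 0.0
```

View pics/t5.png

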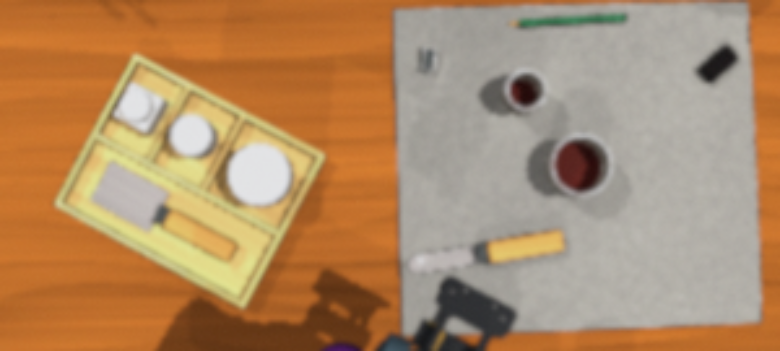

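All four are in their cells: bottle (139,107), jar (190,135), tub (258,175), scraper (165,210). The look-alikes have not moved. One height check, then hand in.

```bash
python3 - <<'E'
from h import *
f=grab('top');P=cloud(f)
for n,(u,v) in dict(bottle=(139,107),jar=(190,135),tub=(258,175),handle=(200,231),blade=(125,195)).items():
    u,v=int(100+u/2.6),int(125+v/2.6);print(n,np.nanmedian(P[v-2:v+3,u-2:u+3,2]).round(1))
from bench import finish_job
print(finish_job())
E
```

```text
bottle 58.6
jar 58.5
tub 53.4
handle 23.1
blade 7.5
the job is handed in; nothing more can be done
None
```

The job is handed in: the lidded tub, jar, bottle and broad scraper are in their caddy compartments, upright or flat on the floor by the last depth check, and the look-alikes were left where they stood; the verdict was not shown.

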